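# Draw a sample rack out of the analyser lane with the pull hook

### The job

A rack of capped sample tubes has been left deep in the analyser's loading lane, under the barred guard. Take the pull hook by its handle, drop its claw behind the rack's front lip and draw the rack out steadily, never pulling harder than 20 N and never touching the rack with the gripper, until you feel it press the sprung stop pad at the lane's mouth in by about 2 mm. Then unhook, stand the hook upright back on its mat and let go, leaving the rack resting against the pad and the bottle, tip box and beaker undisturbed.

Things in the scene. Friction and masses are not known exactly. Their poses are not given: they have to be found in the camera images.
- bay: Fixed grey bay, 330 deep (x), 240 wide, 191 high. Origin on the bench under the middle of the mouth edge; +x points inward along the lane. Lane floor at z = 30 mm between guide strips 18 high, 106 apart. Guard of aluminium bars over x = 110 to 330, underside 185 above the bench, side walls' inner faces at y = +-108; open above for x = 0 to 110. Small pod on its right wall.
- stop: Fixed strip of the sprung stop; origin on the lane floor at the mouth edge, axes as the bay's. Carries a black rubber pad 92 wide, 16 mm high above the floor, with two ears (y = +-30 to 46) 36 high. Setting NOT reported: its face to the rack lies 36 to 76 mm in along +x, to be found by feel. The rack pushes it to -x against a 4.5 N/mm spring without preload (9 N at 2 mm), travel 10 mm, then solid.
- rack: Light grey rack of yellow-capped tubes, 150 (x) x 96 (y), 104 high, about 0.7 kg, loose on the lane floor; drawing it takes a drag that varies (2 to 7 N). Origin: centre of underside; axes as the bay's. Front lip: upright wall, outer face x = -75, inner face x = -71, 96 wide, top 54 mm above the underside. Free pocket behind it from x = -71 to -19, 80 wide and 50 deep, then the tubes.
- rack_lip (a point): Middle of the top edge of the rack's front lip (half-way through its thickness), axes as the rack's.
- hook_grip (a point): Grip centre of the loose pull hook (0.16 kg), on the axis of its black upright handle (34 in x, 24 in y), 50 mm above the hook's underside; handle top at 66 mm, foot 50 x 44 x 6 at the bottom. A steel shaft 10 x 10 runs to +x, underside 24 mm above the hook's underside, ending in a claw 150 mm ahead of the handle. The hook stands by itself on foot and claw.
- hook_claw (a point): Centre of the claw plate (22 wide in y, 5 thick in x, 24 high) that hangs from the shaft's end: 150 mm ahead (+x) of the handle's axis, 12 mm above the hook's underside, 12 mm below the shaft's underside. Axes as hook_grip.
- mat: Plain grey parking mat fixed on the bench, 270 (x) x 150 (y) x 4 mm, origin at the centre of its underside. The hook starts and ends standing on it.
- reagent: Loose white bottle, 60 across, 130 high, origin at the centre of its underside; leave alone.
- tipbox: Loose grey box with a clear lid, 112 x 82 x 75 high, origin at the centre of its underside; leave alone.
- beaker: Loose glass beaker, 64 across, 75 high, origin at the centre of its underside; leave alone.

How it is judged (in metres and radians):
On the way, in this order (a step that is already met when the one before it is completed fails the run):
1. the claw is behind the rack's lip, below its top edge, and pulls on the rack (contact force between hook and rack above 1 N and x of hook_claw in the frame of rack between -0.072 and -0.019 m and z of hook_claw in the frame of rack below 0.05 m), for 0.1 s.
2. drawn by the hook, the rack presses on the sprung stop pad with at least 4 N (contact force between rack and stop above 4 N and contact force between hook and rack above 2 N and x of hook_claw in the frame of rack below -0.019 m and z of hook_claw in the frame of rack below 0.05 m), for 0.2 s.
At the end, for the whole second after the job is handed in: The rack stands level and still in the lane, its front resting on the stop pad (at least 0.2 N, origin 95 to 155 mm in from the mouth); the hook stands upright (0.1 rad) and still on its mat, its handle within 130 mm along and 70 mm across of the mat's centre (contact force between rack and stop above 0.2 N and x of rack in the frame of bay between 0.095 and 0.155 m and angle between rack's own z axis and vertical below 0.05 rad and linear speed of rack below 0.01 m/s and angle between hook_grip's own z axis and vertical below 0.1 rad and height (world z) of hook_grip between 0.05 and 0.06 m and x of hook_grip in the frame of mat between -0.13 and 0.13 m and y of hook_grip in the frame of mat between -0.07 and 0.07 m and contact force between hook and mat above 0.3 N and linear speed of hook below 0.02 m/s); the robot touches nothing.
It fails at once if the hook pulls or pushes the rack with more than 22 N (contact force between hook and rack above 22 N).
It fails at once if the gripper or arm touches the rack (contact force between any of the fingers, the arm and rack above 0.5 N).
It fails at once if the rack is tipped by more than 0.15 rad (angle between rack's own z axis and vertical above 0.15 rad).
It fails at once if the bottle, tip box or beaker is moved by more than 20 mm (distance of any of reagent, tipbox, beaker from where it was at the start of the episode above 0.02 m).
It also fails if it takes over 64 s, if anything falls off the work surface, if the arm or the gripper's body presses on something with over 40 N, if the wrist force passes 120 N, or if a joint passes its speed limit or range.

### The arm

A 6-joint arm with a two-finger parallel gripper is mounted at the origin on the work surface. World frame = base frame: x ahead of the robot, y to its left, z up, the work surface at z = 0. Lengths are in mm, angles in rad, forces in N, time in s.
With the tool pointing down it reaches from about 275 to 725 mm from the base axis. Payload 15.9 kg.
Tool frame: the origin (TCP) lies midway between the tips of the shut fingers; the grasp point (between the pads) lies 19 mm behind it (robot.grasp_offset is the distance from the TCP to the grasp point, in mm); y points along the fingers, x is the direction in which the jaws open and shut, and the axes are right-handed (so a half turn about y gives the same grasp; the last joint's range is limited). The gripper opens to 85 mm and grips with 20 to 120 N. Pads are 22 mm wide; open, the fingers measure 114 mm over their backs; the gripper's body (76 mm by 85 mm) begins 54 mm behind the grasp point. The pads swing forward as they close: fully open they stand 13 mm farther back than shut.
Start: joints at [-1.281, 0.213, -0.034, 1.323, 0, 1.571], TCP at [142.874, -479.137, 231.306] pointing down, gripper open.
Joint ranges: [-2.98, 2.98], [-0.74, 1.72], [-1.14, 1.35], [-2.1, 2.04], [-1.57, 1.44], [-3.14, 3.14]. Speed limits (rad/s): [1.89, 1.89, 2.39, 2.57, 3.14, 3.14].

### API

Orientations are given as a 3x3 rotation matrix whose columns are the frame's x, y, z axes.
In Python, from rig import robot gives the robot as it stands.
- The arm moves only by the tool apply_moves, never from a script. Its argument "series" is a list of rows, each a list of 3 entries, a list of its own where there are three numbers: the shift along the tool's x, y, z in cm, then the turn, a rotation vector about the tool's x, y, z in rad, then the finger opening in cm, from 0 to 8.54. A call has 1 to 10 rows; each row shifts and turns the pose as measured when the row begins, along the tool's axes as they then stand; what a row does not reach is not made up. A row lasts 1/8 s, in which the tool goes at most 62.5 mm and 10.7 degrees, less where a joint would pass 70% of its speed; a pose out of reach is approached as far as the arm can. A call with a gripper value outside its range is refused whole. The fingers move at their own pace and stop on an object; "squeeze" is the grip in N (left out, the last holds). Time passes only in rows, so rows that do not move let the fingers close. It gives the time, the measured TCP pose, the force and the opening at its end, in the units of the state.
- robot.read_state(): the state, without advancing time (a new reading comes with each control period).
- robot.snapshot(name): name is "side" or "top" or "wrist"; returns (picture, depth): 480x640x3 uint8, blue, green, red; 480x640 float32, mm along the optical axis (not along the pixel's ray), 0 where there is no reading.
- robot.get_calibration(name): a dict with "camera_matrix" (3x3 intrinsics, pixels), "T" (4x4, takes a point from camera to world coordinates); the wrist camera has in their place "hand_eye" (4x4, takes a point from camera to tool coordinates, whose origin is the TCP and whose axes are the tool frame's). Camera axes: x right, y up, looking along -z (the intrinsics and any distortion apply to the point x, -y, -z); pixel columns grow to the right and rows downward; lengths in mm; the calibration is good to about 2 mm. A picture is of the moment at which its call begins: read the wrist's pose just before it. get_calibration takes no time and is no camera call.
- robot.hand_in(): hands the job in, once; it reports no verdict.
The state is a dict: "time_s": time; "q": joint angles; "dq": joint speeds; "tau": joint torques, N m; "position": TCP position; "ee_rot": TCP orientation; "force": force on the tool from outside, world axes, zero at the start; "wrist_torque": the same for the moment, N m; "width": opening from 0.0 (shut) to 1.0 (fully open).
Only numpy, scipy, OpenCV 4.12 (cv2) and the standard library are available. Lean on these libraries where they do the work, as an engineer would, in place of code of your own. Each camera call takes 0.05 s, during which the arm holds its last target.

## Working session

There is one attempt and no reset: what is moved stays moved. The work goes in short steps, Python scripts to look and compute and a tool call to move; the robot and the scene stay as the last step left them, time stands still between calls to the robot, and variables do not carry over. Pictures are saved under pics/ and viewed, and the job is handed in when it is done.

Besides the shell and the picture viewer there is one more tool, called after "Emit:" by a JSON object that holds its "api" and its "payload", one argument or row to a line. apply_moves: Moves the arm, as the interface text tells. Its arguments: {"type":"object","properties":{"series":{"type":"array"},"squeeze":{"type":"number"}},"required":["series"]}

```bash
ls; mkdir -p pics; python3 - <<'E'
from rig import robot
import cv2,numpy as np
s=robot.read_state()
for k in s: print(k,np.round(s[k],3).tolist())
for n in ["side","top"]:
    p,d=robot.snapshot(n); cv2.imwrite(f"pics/{n}0.png",p); np.save(f"pics/{n}0.npy",d)
    c=robot.get_calibration(n); print(n,{k:np.round(v,3).tolist() for k,v in c.items()})
print(robot.get_calibration("wrist"), robot.grasp_offset)
E
```

```text
pics
time_s 0.0
q [-1.281, 0.213, -0.035, 1.324, 0.0, 1.571]
dq [-0.001, 0.001, -0.001, 0.001, 0.001, 0.001]
tau [0.001, -68.616, 48.711, 0.018, 0.0, 0.0]
position [142.778, -478.804, 230.792]
ee_rot [[0.286, -0.0, 0.958], [-0.958, 0.001, 0.286], [-0.001, -1.0, 0.0]]
force [-0.466, -0.588, 0.404]
wrist_torque [-0.018, 0.008, -0.081]
width 0.997
side {'camera_matrix': [[463.114, 0.0, 320.812], [0.0, 463.114, 236.454], [0.0, 0.0, 1.0]], 'T': [[-0.823, 0.365, -0.436, 121.204], [-0.568, -0.529, 0.63, 744.71], [-0.001, 0.767, 0.642, 819.956], [0.0, 0.0, 0.0, 1.0]]}
top {'camera_matrix': [[564.907, 0.0, 320.264], [0.0, 564.907, 239.079], [0.0, 0.0, 1.0]], 'T': [[-0.004, 0.989, -0.151, 406.859], [-1.0, -0.004, -0.0, 20.334], [-0.001, 0.151, 0.989, 1507.167], [0.0, 0.0, 0.0, 1.0]]}
{'camera_matrix': array([[352.8615954 ,   0.        , 321.46971658],
       [  0.        , 352.8615954 , 236.50467038],
       [  0.        ,   0.        ,   1.        ]]), 'hand_eye': array([[ 9.99999807e-01, -6.01851443e-04, -1.53193062e-04,
         8.70269074e-02],
       [ 9.84375606e-06,  2.62000589e-01, -9.65067713e-01,
        -1.42514198e+02],
       [ 6.20964068e-04,  9.65067526e-01,  2.62000545e-01,
         6.75761802e+01],
       [ 0.00000000e+00,  0.00000000e+00,  0.00000000e+00,
         1.00000000e+00]])} 18.700000000000003
```

View pics/side0.png

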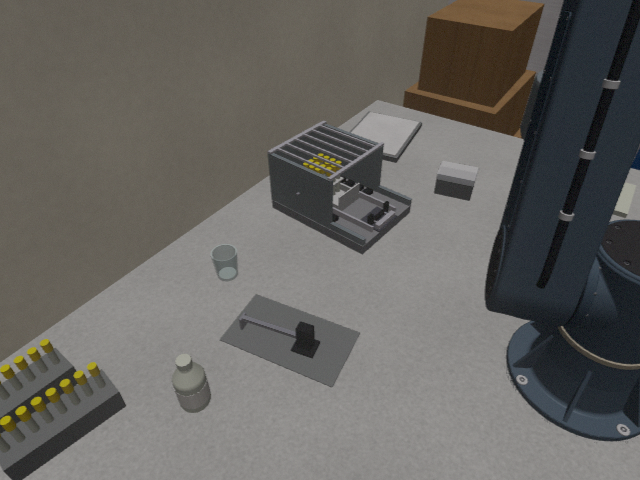

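View pics/top0.png

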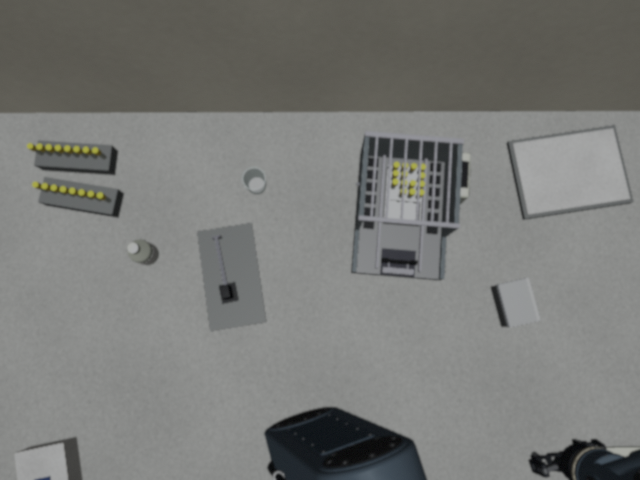

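```bash
cat > h.py <<'E'
import numpy as np,cv2
from rig import robot
def world(n,u,v,d=None,z=None,pose=None):
    c=robot.get_calibration(n);K=c["camera_matrix"]
    if n=="wrist":
        T=np.eye(4);T[:3,:3]=pose[1];T[:3,3]=pose[0];T=T@c["hand_eye"]
    else: T=c["T"]
    u=np.asarray(u,float);v=np.asarray(v,float)
    r=np.stack([(u-K[0,2])/K[0,0],-(v-K[1,2])/K[1,1],-np.ones_like(u)],-1)
    if d is not None: return (r*np.asarray(d)[...,None])@T[:3,:3].T+T[:3,3]
    w=r@T[:3,:3].T
    return T[:3,3]+w*((z-T[2,3])/w[...,2])[...,None]
E
python3 - <<'E'
import cv2
a=cv2.imread('pics/top0.png');
cv2.imwrite('pics/t_bay.png',cv2.resize(a[125:290,335:485],None,fx=3.6,fy=3.6,interpolation=cv2.INTER_CUBIC))
cv2.imwrite('pics/t_mat.png',cv2.resize(a[215:335,190:275],None,fx=5,fy=5,interpolation=cv2.INTER_CUBIC))
a=cv2.imread('pics/side0.png');
cv2.imwrite('pics/s_bay.png',cv2.resize(a[115:255,260:420],None,fx=4,fy=4,interpolation=cv2.INTER_CUBIC))
E
```

```text
(no output)
```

View pics/t_bay.png

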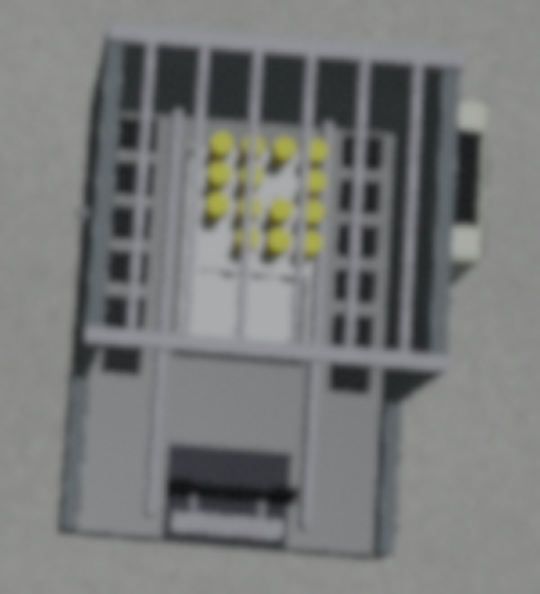

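View pics/t_mat.png

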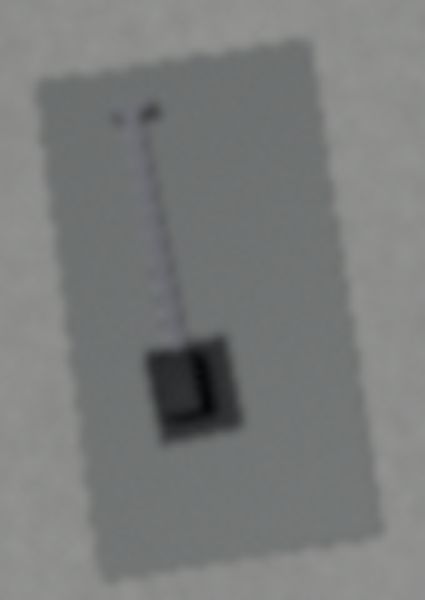

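View pics/s_bay.png

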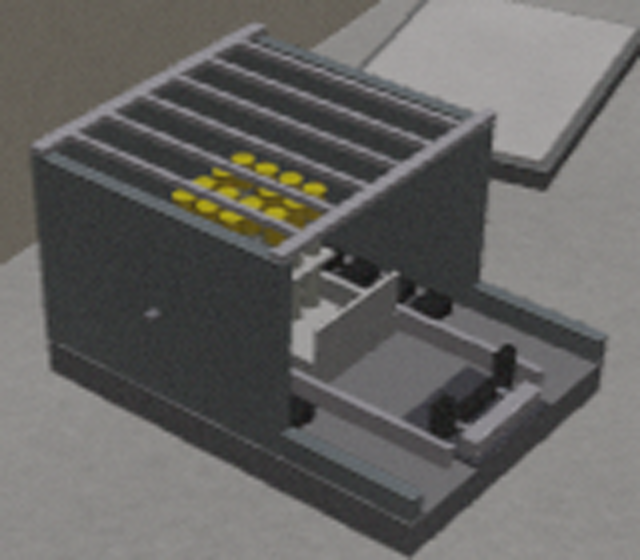

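```bash
python3 - <<'E'
from h import *
f=lambda n,p,z,c: world(n,c[0]+p[0]/c[2]-.4,c[1]+p[1]/c[2]-.4,z=np.array(float(z)))
tb=(335,125,3.6); tm=(190,215,5.); sb=(260,115,4.)
def pair(l,n,a,b,z,c):
    A=f(n,a,z,c);B=f(n,b,z,c);v=B-A
    print(l,A.round(1),B.round(1),'len',np.linalg.norm(v).round(1),'ang',np.degrees(np.arctan2(v[1],v[0])).round(2))
pair('front edge z?30','top',(60,532),(388,556),35,tb)
pair('guard front bar','top',(85,337),(449,365),191,tb)
pair('back bar','top',(108,40),(462,66),191,tb)
pair('left wall top','top',(97,330),(118,45),188,tb)
pair('strips L','top',(153,516),(182,110),48,tb)
pair('strips R','top',(304,526),(330,124),48,tb)
pair('lip top side','side',(315,326),(398,272),84,sb)
pair('rack pocket far top','top',(193,270),(297,276),84,tb)
d=np.load('pics/side0.npy')
for p in [(325,330),(340,325),(360,310),(380,295),(392,285)]:
    u=int(260+p[0]/4);v=int(115+p[1]/4); print('lip face',world('side',u,v,d=d[v,u]).round(1))
# mat
print('mat', [f('top',p,4,tm).round(1) for p in [(36,80),(310,38),(384,535),(105,582)]])
M=np.mean([f('top',p,4,tm) for p in [(36,80),(310,38),(384,535),(105,582)]],0);print(M)
pair('mat long','top',(105,582),(36,80),4,tm);pair('mat long','top',(384,535),(310,38),4,tm)
pair('foot->','top',(163,443),(147,352),10,tm);pair('foot R','top',(243,425),(227,337),10,tm)
print('foot c',np.mean([f('top',p,10,tm) for p in [(163,443),(147,352),(243,425),(227,337)]],0))
pair('shaft','top',(173,350),(134,112),38,tm)
print('handle top side')
E
python3 - <<'E'
import cv2
a=cv2.imread('pics/side0.png');
cv2.imwrite('pics/s_hook.png',cv2.resize(a[295:385,215:365],None,fx=5,fy=5,interpolation=cv2.INTER_CUBIC))
E
```

```text
front edge z?30 [543.1 -59.9  35. ] [ 524.7 -297.2   35. ] len 238.1 ang -94.42
guard front bar [657.3 -69.4 191. ] [ 637.6 -308.2  191. ] len 239.6 ang -94.7
back bar [860.7 -87.7 191. ] [ 841.5 -325.2  191. ] len 238.3 ang -94.6
left wall top [662.5 -77.6 188. ] [858.2 -94.6 188. ] len 196.4 ang -4.98
strips L [ 553.2 -126.3   48. ] [ 855.7 -153.5   48. ] len 303.7 ang -5.15
strips R [ 545.5 -234.8   48. ] [ 844.5 -263.    48. ] len 300.3 ang -5.4
lip top side [ 679.6 -148.    84. ] [ 667.3 -238.4   84. ] len 91.3 ang -97.79
rack pocket far top [ 726.1 -154.6   84. ] [ 721.4 -228.9   84. ] len 74.4 ang -93.6
lip face [ 675.3 -155.1   78.6]
lip face [ 674.7 -175.3   70.6]
lip face [ 670.7 -195.2   74.5]
lip face [ 669.  -219.5   75.2]
lip face [ 668.5 -235.4   73.6]
mat [array([660.5, 353.9,   4. ]), array([683. , 206.3,   4. ]), array([416.8, 163.5,   4. ]), array([393. , 309.8,   4. ])]
[538.33306485 258.36707915   4.        ]
mat long [393.  309.8   4. ] [660.5 353.9   4. ] len 271.2 ang 9.35
mat long [416.8 163.5   4. ] [683.  206.3   4. ] len 269.6 ang 9.15
foot-> [465.2 279.9  10. ] [513.2 289.5  10. ] len 48.9 ang 11.26
foot R [474.5 237.9  10. ] [521.  247.2  10. ] len 47.4 ang 11.35
foot c [493.48175968 263.63006168  10.        ]
shaft [512.2 270.9  38. ] [637.5 294.2  38. ] len 127.5 ang 10.53
handle top side
```

View pics/s_hook.png

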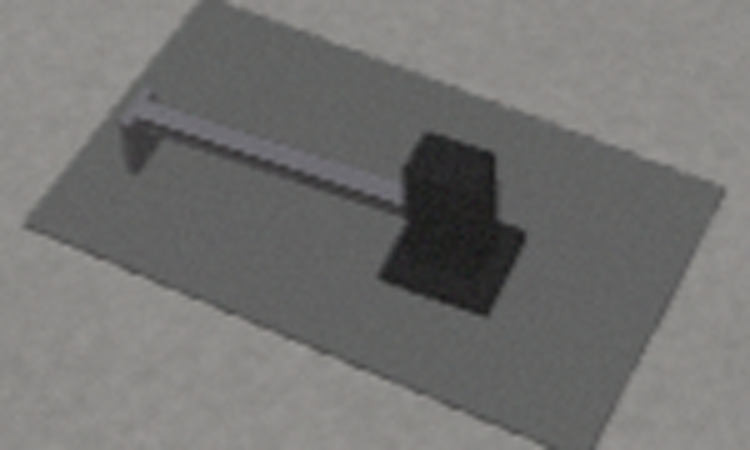

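Emit:
{"api": "apply_moves", "payload": {
  "series": [
    [[-4.3,0,3.9],[0,0,0],8.5],
    [[-4.3,0,3.9],[0,0,0],8.5],
    [[-4.3,0,3.9],[0,0,0],8.5],
    [[-4.3,0,3.9],[0,0,0],8.5],
    [[-4.3,0,3.9],[0,0,0],8.5],
    [[-4.3,0,3.9],[0,0,0],8.5],
    [[-4.3,0,3.9],[0,0,0],8.5],
    [[-4.3,0,3.9],[0,0,0],8.5],
    [[-4.3,0,3.9],[0,0,0],8.5],
    [[-4.3,0,3.9],[0,0,0],8.5]
  ],
  "squeeze": 120
}}

```text
time_s: 1.35
position: [395.3, 49.9, 230.1]
ee_rot: [[0.279, 0.001, 0.96], [-0.96, 0.003, 0.279], [-0.002, -1.0, 0.001]]
force: [0.5, -1.8, 0.4]
width: 1.001
```

Emit:
{"api": "apply_moves", "payload": {
  "series": [
    [[-4.4,0.5,3.8],[0,0,0],8.5],
    [[-4.4,0.5,3.8],[0,0,0],8.5],
    [[-4.4,0.5,3.8],[0,0,0],8.5],
    [[-4.4,0,3.8],[0,0,0],8.5],
    [[0,0,0],[0,-0.18,0],8.5],
    [[0,0,0],[0,-0.18,0],8.5],
    [[0,0,0],[0,-0.18,0],8.5],
    [[0,0,0],[0,-0.18,0],8.5]
  ]
}}

```text
time_s: 2.35
position: [509.1, 219.6, 213.0]
ee_rot: [[0.899, -0.024, 0.436], [-0.435, 0.046, 0.899], [-0.042, -0.999, 0.031]]
force: [0.0, -0.1, -0.1]
width: 0.996
```

Emit:
{"api": "apply_moves", "payload": {
  "series": [
    [[0,0,0],[0,-0.18,0],8.5],
    [[0,0,0],[0,-0.18,0],8.5],
    [[0,0,0],[0,-0.18,0],8.5],
    [[0,0,0],[0,-0.18,0],8.5],
    [[0,0,0],[0,0,0],8.5]
  ]
}}

```text
time_s: 2.98
position: [508.2, 219.3, 211.2]
ee_rot: [[0.957, -0.028, -0.288], [0.289, 0.045, 0.956], [-0.013, -0.999, 0.051]]
force: [0.3, -0.1, 0.1]
width: 0.996
```

```bash
python3 - <<'E'
from h import *
s=robot.read_state(); print(s['time_s'],s['position'],np.round(s['ee_rot'],3).tolist(),np.round(s['q'],3))
p,d=robot.snapshot("wrist"); cv2.imwrite("pics/w1.png",p); np.save("pics/w1.npy",d); np.savez("pics/w1p.npz",p=s['position'],R=s['ee_rot'])
E
```

```text
2.975 [508.16825217 219.27244134 211.22220158] [[0.957, -0.028, -0.288], [0.289, 0.045, 0.956], [-0.013, -0.999, 0.051]] [0.378 0.336 0.078 1.322 0.052 1.656]
```

View pics/w1.png

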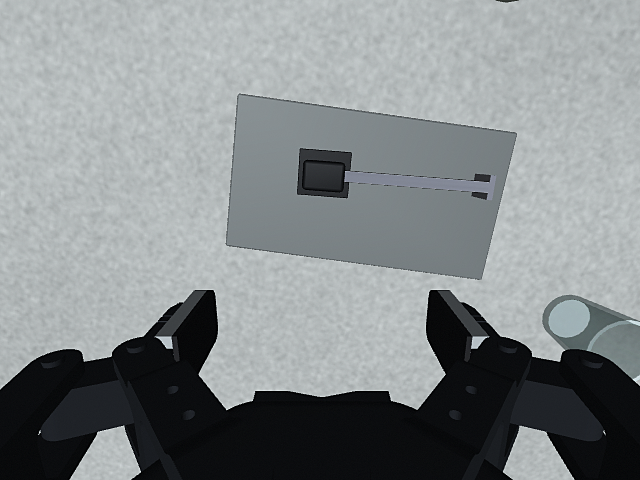

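```bash
python3 - <<'E'
from h import *
z=np.load("pics/w1p.npz");P=(z['p'],z['R'])
g=cv2.cvtColor(cv2.imread("pics/w1.png"),cv2.COLOR_BGR2GRAY)
w=lambda u,v,h: world("wrist",u,v,z=np.array(float(h)),pose=P)
m=np.zeros_like(g);m[140:205,290:358]=(g[140:205,290:358]<70)
c=cv2.findContours(m,0,1)[0];c=max(c,key=cv2.contourArea);r=cv2.minAreaRect(c);print(r)
b=cv2.boxPoints(r); B=w(b[:,0],b[:,1],10);print(B.round(1),B.mean(0))
for i in range(4):
  e=B[(i+1)%4]-B[i];print(np.linalg.norm(e).round(1),np.degrees(np.arctan2(e[1],e[0])).round(1))
T=[w(u,v,70) for u,v in [(304,162),(345,163),(344,192),(303,191)]];print(np.round(T,1),np.mean(T,0))
a=w(346,176.5,38);q=w(494,185.5,38);v=q-a;print('shaft',a,q,np.linalg.norm(v),np.degrees(np.arctan2(v[1],v[0])))
mt=[w(u,v,4) for u,v in [(238,94),(516,132),(482,279),(227,244)]];print('mat',np.round(mt,1),np.mean(mt,0))
E
```

```text
((323.62939453125, 172.817626953125), (52.15361404418945, 46.17129135131836), 4.398705959320068)
[[475.3 236.6  10. ]
 [466.5 279.7  10. ]
 [515.1 290.5  10. ]
 [525.3 247.7  10. ]] [495.57008503 263.62999595  10.        ]
44.0 101.5
49.8 12.5
44.0 -76.7
51.2 -167.5
[[477.9 269.7  70. ]
 [509.3 278.4  70. ]
 [515.5 256.3  70. ]
 [483.5 247.4  70. ]] [496.56005263 262.93039297  70.        ]
shaft [515.42446927 267.62972662  38.        ] [643.93018081 298.30624869  38.        ] 132.1164899037004 13.426216362120956
mat [[396.9 310.4   4. ]
 [660.2 353.7   4. ]
 [685.6 207.2   4. ]
 [421.1 165.6   4. ]] [540.93705054 259.1934462    4.        ]
```

```bash
cat >> h.py <<'E'
from scipy.spatial.transform import Rotation as Ro
def plan(x,y,z,yaw=None):
    s=robot.read_state();R=Ro.from_matrix(s['ee_rot']).as_matrix();p=np.array(s['position'])
    print('t',s['time_s'],'pos',p.round(1),'F',np.round(s['force'],1),'M',np.round(s['wrist_torque'],2),'w',s['width'],'yaw',np.degrees(np.arctan2(R[1,0],R[0,0])).round(2),'tilt y',R[:,1].round(3))
    print('shift tool cm',(R.T@(np.array([x,y,z])-p)/10).round(2))
    if yaw is not None:
        a=np.radians(yaw);X=np.array([np.cos(a),np.sin(a),0]);Y=np.array([0,0,-1.]);D=np.stack([X,Y,np.cross(X,Y)],1)
        print('turn',Ro.from_matrix(R.T@D).as_rotvec().round(3),'then shift', (D.T@(np.array([x,y,z])-p)/10).round(2))
E
python3 -c "
from h import *
plan(496,263.3,110,12.5)"
```

```text
t 3.025 pos [508.2 219.2 211.2] F [-0.3 -0.5 -1. ] M [-0.04  0.01  0.01] w 0.9999533723078916 yaw 16.63 tilt y [-0.028  0.045 -0.999]
shift tool cm [ 0.23 10.34  4.05]
turn [-0.05   0.072 -0.015] then shift [-0.23 10.12  4.56]
```

Emit:
{"api": "apply_moves", "payload": {
  "series": [
    [[0,0,0],[-0.05,0.072,-0.015],8.5],
    [[-0.1,3,2],[0,0,0],8.5],
    [[-0.1,4,2.3],[0,0,0],8.5],
    [[0,3,0.3],[0,0,0],8.5],
    [[0,0,0],[0,0,0],8.5]
  ]
}}

```text
time_s: 3.65
position: [496.6, 264.8, 108.7]
ee_rot: [[0.982, 0.001, -0.19], [0.19, -0.001, 0.982], [0.001, -1.0, -0.001]]
force: [-0.2, -0.1, 1.1]
width: 0.994
```

```bash
python3 -c "
from h import *
plan(496,263.3,43,12.5)"
```

```text
t 3.65 pos [496.6 264.8 108.7] F [-0.2 -0.1  1.1] M [-0.05  0.01  0.08] w 0.9939545573095133 yaw 10.96 tilt y [ 0.001 -0.001 -1.   ]
shift tool cm [-0.1   6.57 -0.13]
turn [ 0.001 -0.027  0.001] then shift [-0.1   6.57 -0.13]
```

Emit:
{"api": "apply_moves", "payload": {
  "series": [
    [[-0.1,3,-0.1],[0,-0.02,0],8.5],
    [[0,2,0],[0,0,0],8.5],
    [[0,1.2,0],[0,0,0],8.5],
    [[0,0.3,0],[0,0,0],8.5],
    [[0,0,0],[0,0,0],8.5]
  ]
}}

```text
time_s: 4.28
position: [499.4, 264.2, 48.1]
ee_rot: [[0.98, 0.007, -0.2], [0.2, 0.002, 0.98], [0.007, -1.0, 0.0]]
force: [0.8, 0.9, -0.0]
width: 0.996
```

```bash
python3 -c "
from h import *
plan(496,263.3,43,12.5)
p,d=robot.snapshot('wrist'); cv2.imwrite('pics/w2.png',p)"
```

```text
t 4.275 pos [499.4 264.2  48.1] F [ 0.8  0.9 -0. ] M [ 0.01 -0.03  0.02] w 0.9960551656030462 yaw 11.53 tilt y [ 0.007  0.002 -1.   ]
shift tool cm [-0.36  0.5  -0.02]
turn [-0.    -0.017  0.007] then shift [-0.36  0.51 -0.02]
```

View pics/w2.png

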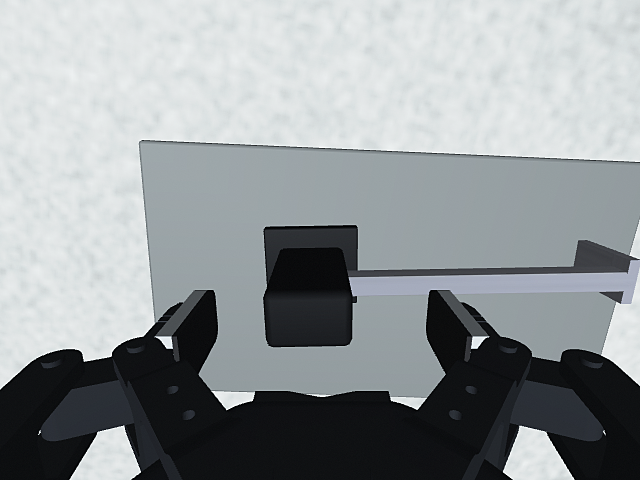

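Emit:
{"api": "apply_moves", "payload": {
  "series": [
    [[-0.4,0.5,0],[0,-0.01,0.007],8.5],
    [[0,0.05,0],[0,0,0],8.5],
    [[0,0,0],[0,0,0],6],
    [[0,0,0],[0,0,0],4.5],
    [[0,0,0],[0,0,0],3.8]
  ],
  "squeeze": 60
}}

```text
time_s: 4.95
position: [496.0, 263.8, 43.6]
ee_rot: [[0.978, 0.001, -0.21], [0.21, 0.001, 0.978], [0.002, -1.0, 0.001]]
force: [-0.3, -0.9, -0.4]
width: 0.445
```

Emit:
{"api": "apply_moves", "payload": {
  "series": [
    [[0,0,0],[0,0,0],2],
    [[0,0,0],[0,0,0],2],
    [[0,0,0],[0,0,0],2],
    [[0,0,0],[0,0,0],2],
    [[0,0,0],[0,0,0],2]
  ],
  "squeeze": 120
}}

```text
time_s: 5.58
position: [496.1, 263.9, 44.0]
ee_rot: [[0.978, 0.002, -0.21], [0.21, 0.002, 0.978], [0.002, -1.0, 0.001]]
force: [-1.1, -0.5, 1.4]
width: 0.373
```

```bash
python3 -c "
from h import *
plan(496,263.3,43,12.5)
p,d=robot.snapshot('wrist'); cv2.imwrite('pics/w3.png',p)"
```

```text
t 5.575 pos [496.1 263.9  44. ] F [-1.1 -0.5  1.4] M [-0.07  0.19 -0.01] w 0.37281566610586553 yaw 12.13 tilt y [ 0.002  0.002 -1.   ]
shift tool cm [-0.02  0.1  -0.06]
turn [-0.001 -0.006  0.002] then shift [-0.02  0.1  -0.06]
```

View pics/w3.png

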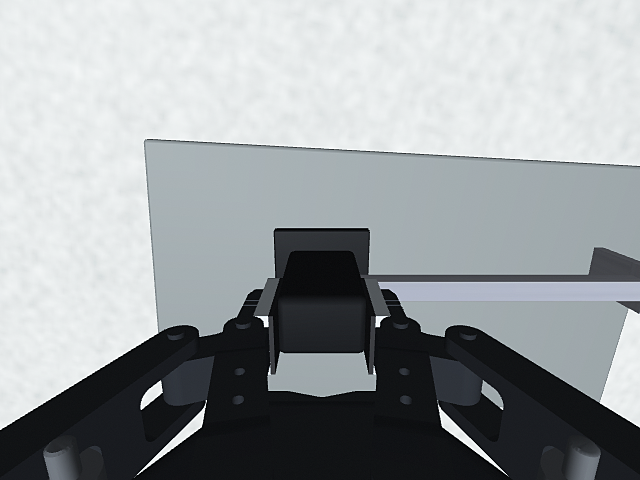

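Emit:
{"api": "apply_moves", "payload": {
  "series": [
    [[0,-1.5,0],[0,0,0],2],
    [[0,-3,0],[0,0,0],2],
    [[0,-3.5,0],[0,0,0],2],
    [[0,-2.6,0],[0,0,0],2],
    [[0,0,0],[0,0.1,0],2],
    [[0,0,0],[0,0.1,0],2],
    [[0,0,0],[0,0.1,0],2],
    [[0,0,0],[0,0,0],2]
  ]
}}

```text
time_s: 6.62
position: [496.1, 263.8, 160.7]
ee_rot: [[0.995, 0.005, 0.096], [-0.096, 0.003, 0.995], [0.005, -1.0, 0.004]]
force: [-0.4, -0.2, -1.9]
width: 0.377
```

```bash
python3 -c "
from h import *
plan(460,-174,150,-4.9)
p,d=robot.snapshot('wrist'); cv2.imwrite('pics/w4.png',p)"
```

```text
t 6.625 pos [496.1 263.8 160.7] F [-0.4 -0.2 -1.9] M [ 0.04  0.04 -0.01] w 0.3769566554707911 yaw -5.52 tilt y [ 0.005  0.003 -1.   ]
shift tool cm [  0.61   0.91 -43.93]
turn [-0.004 -0.011  0.005] then shift [  0.14   1.07 -43.93]
```

View pics/w4.png

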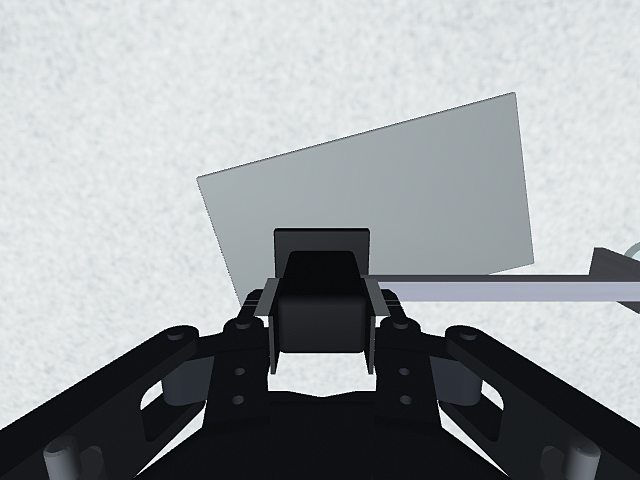

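Emit:
{"api": "apply_moves", "payload": {
  "series": [
    [[0,0,-3],[0,-0.01,0.005],2],
    [[0,0,-4.5],[0,0,0],2],
    [[0,0,-4.7],[0,0,0],2],
    [[0,0,-4.7],[0,0,0],2],
    [[0,0,-4.7],[0,0,0],2],
    [[0,0,-4.7],[0,0,0],2],
    [[0,0,-4.7],[0,0,0],2],
    [[0,0,-4.7],[0,0,0],2],
    [[0,0,-4.5],[0,0,0],2],
    [[0,0,-3],[0,0,0],2]
  ]
}}

```text
time_s: 7.92
position: [464.1, -178.4, 162.4]
ee_rot: [[0.999, 0.004, 0.053], [-0.053, 0.004, 0.999], [0.004, -1.0, 0.004]]
force: [0.8, 0.7, -1.1]
width: 0.373
```

```bash
python3 -c "
from h import *
plan(484,-176,150,-4.9)
for n in ['top','side']:
  p,d=robot.snapshot(n); cv2.imwrite(f'pics/{n}2.png',p);np.save(f'pics/{n}2.npy',d)
  c=p[100:300,260:420] if n=='side' else p[120:330,330:500]
  cv2.imwrite(f'pics/{n}2c.png',cv2.resize(c,None,fx=2.8,fy=2.8,interpolation=2))"
```

```text
t 7.925 pos [ 464.1 -178.4  162.4] F [ 0.8  0.7 -1.1] M [ 0.02 -0.03  0.03] w 0.3733991414272711 yaw -3.06 tilt y [ 0.004  0.004 -1.   ]
shift tool cm [1.97 1.25 0.34]
turn [-0.004  0.032  0.004] then shift [1.96 1.24 0.41]
```

View pics/top2c.png

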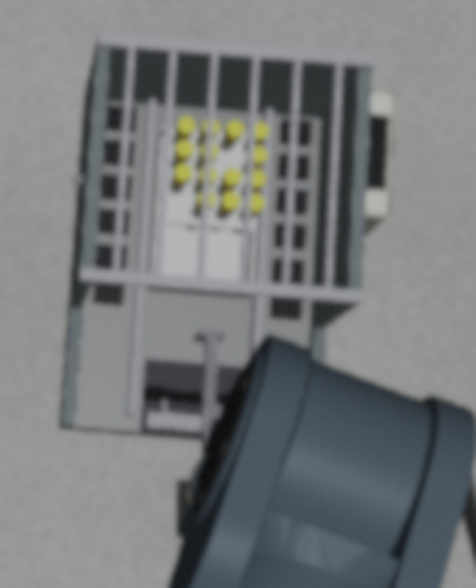

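View pics/side2c.png

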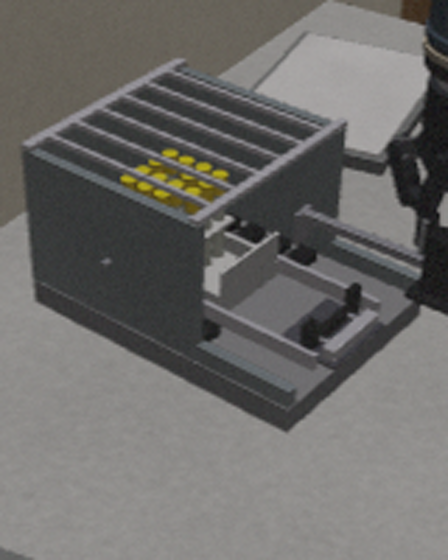

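```bash
python3 -c "
from h import *
print(world('top',330+209/2.8-.3,120+337/2.8-.3,z=np.array(156.)))
print(world('side',260+303/2.8-.3,100+210/2.8-.3,z=np.array(156.)))
plan(543.5,-180.9,150,-4.9)"
```

```text
[ 609.75460309 -182.57301392  156.        ]
[ 614.15382802 -188.09543849  156.        ]
t 8.025 pos [ 464.2 -179.1  162.3] F [ 0.2  1.6 -2. ] M [-0.01  0.02 -0.01] w 0.37658341260239153 yaw -3.17 tilt y [ 0.004  0.003 -1.   ]
shift tool cm [7.92 1.27 0.25]
turn [-0.004  0.03   0.004] then shift [7.92 1.23 0.49]
```

Emit:
{"api": "apply_moves", "payload": {
  "series": [
    [[0,0.5,0.5],[0,0.03,0],2],
    [[2,0.5,0],[0,0,0],2],
    [[2.5,0,0],[0,0,0],2],
    [[2.5,0,0],[0,0,0],2],
    [[0.5,0,0],[0,0,0],2],
    [[0,0,0],[0,0,0],2]
  ]
}}

```text
time_s: 8.78
position: [540.7, -174.0, 151.6]
ee_rot: [[0.997, 0.003, 0.082], [-0.082, 0.005, 0.997], [0.002, -1.0, 0.005]]
force: [-0.5, 0.1, -2.4]
width: 0.374
```

```bash
python3 -c "
from h import *
plan(543.5,-180.9,130,-4.9)
for n in ['top','side']:
  p,d=robot.snapshot(n); cv2.imwrite(f'pics/{n}3.png',p);np.save(f'pics/{n}3.npy',d)
  c=p[100:250,280:400] if n=='side' else p[120:330,330:500]
  cv2.imwrite(f'pics/{n}3c.png',cv2.resize(c,None,fx=[2.8,4][n=='side'],fy=[2.8,4][n=='side'],interpolation=2))"
```

```text
t 8.775 pos [ 540.7 -174.   151.6] F [-0.5  0.1 -2.4] M [-0.    0.05 -0.03] w 0.3736592702313691 yaw -4.68 tilt y [ 0.003  0.005 -1.   ]
shift tool cm [ 0.33  2.16 -0.67]
turn [-0.005  0.004  0.002] then shift [ 0.34  2.16 -0.66]
```

View pics/top3c.png

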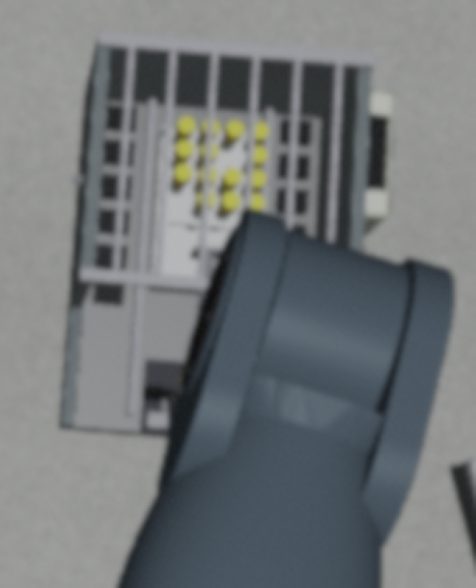

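View pics/side3c.png

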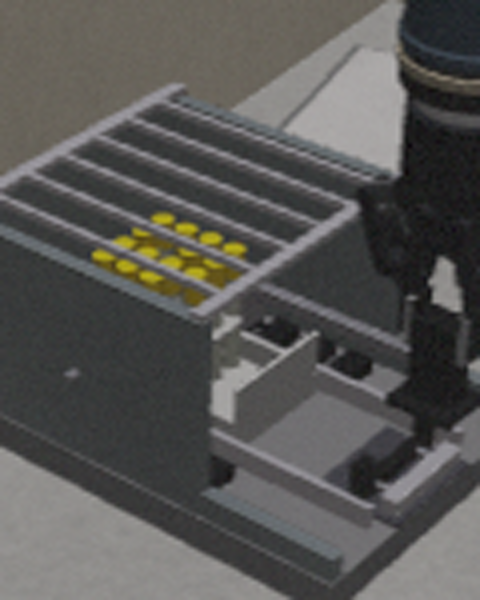

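Emit:
{"api": "apply_moves", "payload": {
  "series": [
    [[0.35,0.5,-0.6],[-0.005,0,0],2],
    [[0,1.0,0],[0,0,0],2],
    [[0,1.0,0],[0,0,0],2],
    [[0,0.7,0],[0,0,0],2],
    [[0,0.5,0],[0,0,0],2],
    [[0,0,0],[0,0,0],2]
  ]
}}

```text
time_s: 9.62
position: [542.0, -181.0, 111.8]
ee_rot: [[0.997, 0.001, 0.083], [-0.083, -0.001, 0.997], [0.002, -1.0, -0.0]]
force: [-0.6, 0.3, -1.2]
width: 0.375
```

```bash
python3 -c "
from h import *
plan(543.5,-180.9,105,-4.9)
for n in ['side']:
  p,d=robot.snapshot(n); cv2.imwrite(f'pics/{n}4.png',p);np.save(f'pics/{n}4.npy',d)
  c=p[150:250,290:400]
  cv2.imwrite(f'pics/{n}4c.png',cv2.resize(c,None,fx=6,fy=6,interpolation=2))"
```

```text
t 9.625 pos [ 542.  -181.   111.8] F [-0.6  0.3 -1.2] M [ 0.01 -0.01 -0.03] w 0.37541627105700087 yaw -4.75 tilt y [ 0.001 -0.001 -1.   ]
shift tool cm [0.15 0.68 0.03]
turn [0.    0.003 0.002] then shift [0.15 0.68 0.03]
```

View pics/side4c.png

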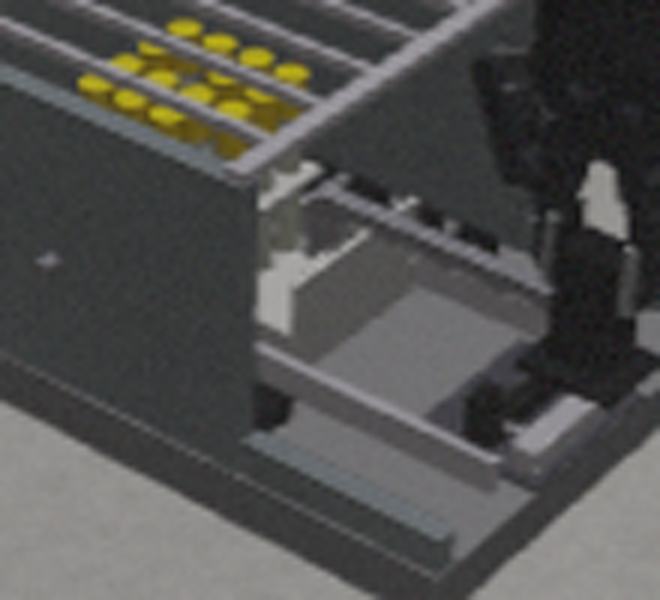

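Emit:
{"api": "apply_moves", "payload": {
  "series": [
    [[0,0.5,0],[0,0,0],2],
    [[0,0.3,0],[0,0,0],2],
    [[0,0,0],[0,0,0],2]
  ]
}}

```text
time_s: 10.05
position: [542.6, -181.1, 104.0]
ee_rot: [[0.997, 0.003, 0.083], [-0.083, -0.001, 0.997], [0.003, -1.0, -0.001]]
force: [-0.4, -0.3, -1.6]
width: 0.373
```

```bash
python3 -c "
from h import *
plan(543.5,-180.9,104,-4.9)"
```

```text
t 10.05 pos [ 542.6 -181.1  104. ] F [-0.4 -0.3 -1.6] M [-0.03  0.02  0.02] w 0.37343060650152143 yaw -4.75 tilt y [ 0.003 -0.001 -1.   ]
shift tool cm [0.09 0.   0.03]
turn [0.001 0.003 0.003] then shift [ 0.09 -0.    0.03]
```

Emit:
{"api": "apply_moves", "payload": {
  "series": [
    [[-0.4,0,0],[0,0,0],2],
    [[-0.4,0,0],[0,0,0],2],
    [[-0.2,0,0],[0,0,0],2],
    [[-0.2,0,0],[0,0,0],2]
  ]
}}

```text
time_s: 10.55
position: [529.8, -180.1, 104.3]
ee_rot: [[0.997, 0.003, 0.083], [-0.083, -0.001, 0.997], [0.003, -1.0, -0.001]]
force: [-1.2, -0.2, -1.4]
width: 0.372
```

Emit:
{"api": "apply_moves", "payload": {
  "series": [
    [[-0.2,0,0],[0,0,0],2],
    [[-0.2,0,0],[0,0,0],2]
  ]
}}

```text
time_s: 10.8
position: [526.0, -179.8, 104.4]
ee_rot: [[0.997, 0.004, 0.083], [-0.083, -0.001, 0.997], [0.004, -1.0, -0.001]]
force: [3.1, -0.2, -3.8]
width: 0.372
```

Emit:
{"api": "apply_moves", "payload": {
  "series": [
    [[-0.2,0,0],[0,0,0],2],
    [[-0.2,0,0],[0,0,0],2]
  ]
}}

```text
time_s: 11.05
position: [522.1, -179.5, 104.4]
ee_rot: [[0.997, 0.004, 0.083], [-0.083, -0.001, 0.997], [0.005, -1.0, -0.001]]
force: [3.6, 0.3, -3.1]
width: 0.378
```

Emit:
{"api": "apply_moves", "payload": {
  "series": [
    [[-0.3,0,0],[0,0,-0.003],2],
    [[-0.3,0,0],[0,0,0],2],
    [[-0.3,0,0],[0,0,0],2],
    [[-0.3,0,0],[0,0,0],2]
  ]
}}

```text
time_s: 11.55
position: [509.4, -178.5, 104.4]
ee_rot: [[0.997, 0.008, 0.083], [-0.083, -0.001, 0.997], [0.008, -1.0, -0.001]]
force: [3.4, -0.7, -3.3]
width: 0.376
```

Emit:
{"api": "apply_moves", "payload": {
  "series": [
    [[-0.3,0,0],[0,0,0],2],
    [[-0.3,0,0],[0,0,0],2],
    [[-0.3,0,0],[0,0,0],2],
    [[-0.3,0,0],[0,0,0],2]
  ]
}}

```text
time_s: 12.05
position: [496.7, -177.4, 104.4]
ee_rot: [[0.997, 0.008, 0.083], [-0.083, -0.002, 0.997], [0.008, -1.0, -0.001]]
force: [3.0, 0.3, -2.9]
width: 0.378
```

Emit:
{"api": "apply_moves", "payload": {
  "series": [
    [[-0.3,0,0],[0,0,0],2],
    [[-0.3,0,0],[0,0,0],2],
    [[-0.3,0,0],[0,0,0],2],
    [[-0.3,0,0],[0,0,0],2]
  ]
}}

```text
time_s: 12.55
position: [483.9, -176.4, 104.3]
ee_rot: [[0.997, 0.008, 0.083], [-0.083, -0.002, 0.997], [0.008, -1.0, -0.001]]
force: [3.6, -0.4, -3.5]
width: 0.373
```

```bash
python3 -c "
from h import *
plan(543.5,-180.9,104,-4.9)
for n in ['side','top']:
  p,d=robot.snapshot(n); cv2.imwrite(f'pics/{n}5.png',p);np.save(f'pics/{n}5.npy',d)
p=cv2.imread('pics/side5.png');cv2.imwrite('pics/side5c.png',cv2.resize(p[150:250,290:400],None,fx=6,fy=6,interpolation=2))"
```

```text
t 12.55 pos [ 483.9 -176.4  104.3] F [ 3.6 -0.4 -3.5] M [-0.07 -0.52 -0.02] w 0.3734859825580951 yaw -4.74 tilt y [ 0.008 -0.002 -1.   ]
shift tool cm [5.98 0.08 0.04]
turn [0.001 0.003 0.008] then shift [5.98 0.03 0.06]
```

View pics/side5c.png

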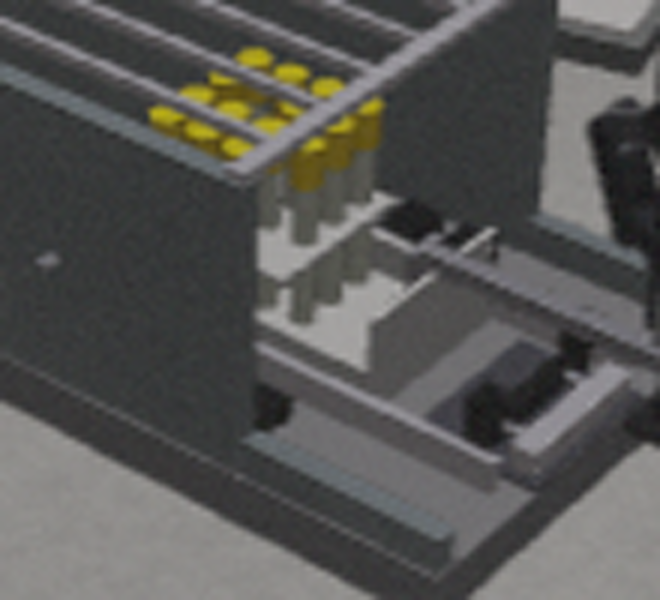

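Emit:
{"api": "apply_moves", "payload": {
  "series": [
    [[-0.3,0,0],[0,0,0.005],2],
    [[-0.3,0,0],[0,0,0],2],
    [[-0.2,0,0],[0,0,0],2]
  ]
}}

```text
time_s: 13.02
position: [476.2, -175.8, 104.8]
ee_rot: [[0.997, 0.004, 0.083], [-0.083, -0.001, 0.997], [0.004, -1.0, -0.001]]
force: [3.6, -0.3, -2.4]
width: 0.371
```

```bash
python3 - <<'E'
from h import *
g=cv2.cvtColor(cv2.imread('pics/side5.png'),cv2.COLOR_BGR2GRAY); d=np.load('pics/side5.npy')
v,u=np.mgrid[203:228,362:392]
W=world('side',u,v,d=d[203:228,362:392])
a=np.radians(-4.9);o=np.array([535,-178.7])
X=(W[...,0]-o[0])*np.cos(a)+(W[...,1]-o[1])*np.sin(a);Y=-(W[...,0]-o[0])*np.sin(a)+(W[...,1]-o[1])*np.cos(a)
m=(g[203:228,362:392]<50)&(W[...,2]>36)&(W[...,2]<70)&(d[203:228,362:392]>0)
for x,y,z in zip(X[m],Y[m],W[...,2][m]): print(int(x),int(y),int(z),end=' | ')
E
```

```text
40 -31 54 | 35 -28 58 | 34 -30 58 | 40 -31 51 | 35 -28 55 | 34 -33 53 | 31 -32 55 | 35 -44 46 | 37 -53 40 | 37 -32 49 | 33 -30 52 | 33 -36 48 | 33 -42 45 | 39 -30 45 | 34 -33 46 | 32 -36 45 | 34 -44 40 | 40 -21 47 | 38 -25 45 | 37 -28 44 | 34 -29 45 | 33 -32 44 | 33 -38 40 | 33 -43 37 | 40 -17 46 | 40 -23 42 | 36 -22 44 | 35 -25 43 | 40 -12 45 | 36 -11 48 | 36 -17 44 | 33 -17 45 | 32 -20 44 | 38 -4 47 | 36 -6 46 | 34 -8 46 | 34 -13 44 | 33 -17 42 | 33 -23 38 | 40 33 65 | 37 32 66 | 38 26 62 | 41 1 46 | 39 -2 44 | 36 -1 46 | 36 -6 43 | 32 -5 46 | 34 -14 40 | 34 -19 37 | 41 41 66 | 38 40 66 | 38 36 64 | 36 34 64 | 32 35 66 | 40 7 46 | 38 4 45 | 35 5 47 | 34 0 45 | 32 -1 45 | 33 -8 40 | 31 -10 40 | 42 43 63 | 39 44 65 | 38 40 63 | 35 40 65 | 33 38 65 | 32 35 63 | 39 12 46 | 36 13 48 | 35 9 46 | 34 6 45 | 34 1 42 | 33 -2 40 | 31 -5 40 | 40 46 62 | 39 43 61 | 35 45 64 | 32 44 65 | 35 34 58 | 32 35 60 | 42 13 42 | 37 16 46 | 35 13 45 | 32 14 47 | 31 10 45 | 32 3 41 | 33 -2 37 | 31 -5 36 | 43 41 54 | 38 45 59 | 34 46 62 | 32 44 61 | 32 38 58 | 33 33 55 | 37 20 45 | 35 18 45 | 32 19 47 | 32 14 44 | 32 8 41 | 31 4 38 | 40 45 55 | 38 44 55 | 34 46 58 | 33 42 57 | 33 36 53 | 33 32 50 | 34 25 46 | 33 21 44 | 34 15 40 | 32 13 40 | 32 6 36 | 41 44 50 | 38 43 51 | 34 44 54 | 34 40 51 | 34 34 48 | 32 32 48 | 40 45 48 | 38 43 48 | 33 45 51 | 31 43 51 | 32 37 47 | 31 34 46 | 31 29 43 | 41 43 43 | 36 45 47 | 33 45 48 | 33 41 45 | 33 35 42 | 33 30 39 | 32 27 38 | 30 25 37 | 31 48 47 | 31 43 44 | 31 38 41 | 33 39 38 |
```

Emit:
{"api": "apply_moves", "payload": {
  "series": [
    [[-0.3,0,0],[0,0,0],2],
    [[-0.3,0,0],[0,0,0],2],
    [[-0.3,0,0],[0,0,0],2],
    [[-0.3,0,0],[0,0,0],2],
    [[-0.2,0,0],[0,0,0],2]
  ]
}}

```text
time_s: 13.65
position: [461.3, -174.6, 104.7]
ee_rot: [[0.997, 0.004, 0.083], [-0.083, -0.001, 0.997], [0.005, -1.0, -0.001]]
force: [3.3, 0.4, -2.7]
width: 0.378
```

Emit:
{"api": "apply_moves", "payload": {
  "series": [
    [[-0.3,0,0],[0,0,0.002],2],
    [[-0.3,0,0],[0,0,0],2],
    [[-0.3,0,0],[0,0,0],2],
    [[-0.2,0,0],[0,0,0],2]
  ]
}}

```text
time_s: 14.15
position: [449.8, -173.7, 104.9]
ee_rot: [[0.997, 0.003, 0.083], [-0.083, -0.001, 0.997], [0.003, -1.0, -0.001]]
force: [4.4, -1.0, -2.1]
width: 0.374
```

Emit:
{"api": "apply_moves", "payload": {
  "series": [
    [[-0.15,0,0],[0,0,0],2],
    [[-0.15,0,0],[0,0,0],2]
  ]
}}

```text
time_s: 14.4
position: [446.6, -173.4, 104.8]
ee_rot: [[0.997, 0.003, 0.083], [-0.083, -0.001, 0.997], [0.003, -1.0, -0.001]]
force: [3.4, -0.1, -1.8]
width: 0.379
```

Emit:
{"api": "apply_moves", "payload": {
  "series": [
    [[-0.15,0.03,0],[0,0,0],2],
    [[-0.15,0.03,0],[0,0,0],2]
  ]
}}

```text
time_s: 14.65
position: [444.0, -173.3, 104.5]
ee_rot: [[0.997, 0.004, 0.083], [-0.083, -0.002, 0.997], [0.004, -1.0, -0.001]]
force: [5.6, -1.1, 0.1]
width: 0.376
```

Emit:
{"api": "apply_moves", "payload": {
  "series": [
    [[-0.15,0,0],[0,0,0],2],
    [[-0.15,0,0],[0,0,0],2]
  ]
}}

```text
time_s: 14.9
position: [441.0, -173.1, 104.6]
ee_rot: [[0.997, 0.004, 0.083], [-0.083, -0.002, 0.997], [0.005, -1.0, -0.001]]
force: [4.5, -0.1, -1.7]
width: 0.371
```

Emit:
{"api": "apply_moves", "payload": {
  "series": [
    [[-0.15,0,0],[0,0,0],2],
    [[-0.1,0,0],[0,0,0],2]
  ]
}}

```text
time_s: 15.15
position: [438.3, -172.8, 104.6]
ee_rot: [[0.997, 0.004, 0.083], [-0.083, -0.002, 0.997], [0.005, -1.0, -0.001]]
force: [4.7, 0.9, -1.1]
width: 0.373
```

Emit:
{"api": "apply_moves", "payload": {
  "series": [
    [[-0.1,0,0],[0,0,0],2],
    [[-0.1,0,0],[0,0,0],2]
  ]
}}

```text
time_s: 15.4
position: [436.2, -172.7, 104.6]
ee_rot: [[0.997, 0.004, 0.083], [-0.083, -0.002, 0.997], [0.005, -1.0, -0.001]]
force: [4.4, -1.0, -1.2]
width: 0.375
```

Emit:
{"api": "apply_moves", "payload": {
  "series": [
    [[-0.1,0,0],[0,0,0],2],
    [[-0.1,0,0],[0,0,0],2]
  ]
}}

```text
time_s: 15.65
position: [434.1, -172.5, 104.6]
ee_rot: [[0.997, 0.004, 0.083], [-0.083, -0.002, 0.997], [0.005, -1.0, -0.001]]
force: [4.4, -1.1, -0.2]
width: 0.375
```

Emit:
{"api": "apply_moves", "payload": {
  "series": [
    [[-0.1,0,0],[0,0,0],2]
  ]
}}

```text
time_s: 15.78
position: [433.1, -172.4, 104.6]
ee_rot: [[0.997, 0.005, 0.083], [-0.083, -0.002, 0.997], [0.005, -1.0, -0.001]]
force: [5.3, -1.0, -2.5]
width: 0.372
```

Emit:
{"api": "apply_moves", "payload": {
  "series": [
    [[-0.1,0,0],[0,0,0],2]
  ]
}}

```text
time_s: 15.9
position: [432.3, -172.3, 104.6]
ee_rot: [[0.997, 0.005, 0.082], [-0.082, -0.002, 0.997], [0.005, -1.0, -0.001]]
force: [7.5, -0.5, -3.4]
width: 0.377
```

Emit:
{"api": "apply_moves", "payload": {
  "series": [
    [[-0.1,0,0],[0,0,0],2]
  ]
}}

```text
time_s: 16.02
position: [431.6, -172.3, 104.6]
ee_rot: [[0.997, 0.006, 0.082], [-0.082, -0.002, 0.997], [0.006, -1.0, -0.001]]
force: [9.3, -0.5, -5.1]
width: 0.374
```

Emit:
{"api": "apply_moves", "payload": {
  "series": [
    [[-0.1,0,0],[0,0,0],2]
  ]
}}

```text
time_s: 16.15
position: [431.1, -172.2, 104.6]
ee_rot: [[0.997, 0.007, 0.082], [-0.082, -0.002, 0.997], [0.007, -1.0, -0.001]]
force: [10.9, -0.5, -6.6]
width: 0.377
```

Emit:
{"api": "apply_moves", "payload": {
  "series": [
    [[-0.1,0,0],[0,0,0.002],2]
  ]
}}

```text
time_s: 16.27
position: [430.9, -172.2, 104.7]
ee_rot: [[0.997, 0.006, 0.082], [-0.082, -0.002, 0.997], [0.006, -1.0, -0.001]]
force: [12.5, -0.5, -6.3]
width: 0.37
```

Emit:
{"api": "apply_moves", "payload": {
  "series": [
    [[-0.08,0,0],[0,0,0],2]
  ]
}}

```text
time_s: 16.4
position: [430.8, -172.2, 104.7]
ee_rot: [[0.997, 0.007, 0.082], [-0.082, -0.002, 0.997], [0.008, -1.0, -0.001]]
force: [12.8, -0.3, -8.2]
width: 0.374
```

Emit:
{"api": "apply_moves", "payload": {
  "series": [
    [[-0.08,0,0],[0,0,0],2],
    [[-0.08,0,0],[0,0,0],2]
  ]
}}

```text
time_s: 16.65
position: [430.5, -172.2, 104.5]
ee_rot: [[0.997, 0.01, 0.082], [-0.082, -0.002, 0.997], [0.01, -1.0, -0.001]]
force: [12.9, -0.7, -8.6]
width: 0.377
```

Emit:
{"api": "apply_moves", "payload": {
  "series": [
    [[-0.07,0,0],[0,0,0],2],
    [[-0.07,0,0],[0,0,0],2]
  ]
}}

```text
time_s: 16.9
position: [430.5, -172.3, 104.3]
ee_rot: [[0.997, 0.012, 0.082], [-0.082, -0.002, 0.997], [0.012, -1.0, -0.001]]
force: [12.7, -0.7, -8.6]
width: 0.374
```

```bash
python3 -c "
from h import *
plan(430.5,-172,104,-4.9)
p,d=robot.snapshot('side'); cv2.imwrite('pics/side6.png',p)
cv2.imwrite('pics/side6c.png',cv2.resize(p[150:250,320:430],None,fx=7,fy=6,interpolation=2))
p,d=robot.snapshot('wrist'); cv2.imwrite('pics/w6.png',p)"
```

```text
t 16.9 pos [ 430.5 -172.3  104.3] F [12.7 -0.7 -8.6] M [-0.16 -1.96 -0.02] w 0.3744454194856418 yaw -4.68 tilt y [ 0.012 -0.002 -1.   ]
shift tool cm [0.   0.03 0.03]
turn [0.001 0.004 0.012] then shift [0.   0.03 0.03]
```

View pics/side6c.png

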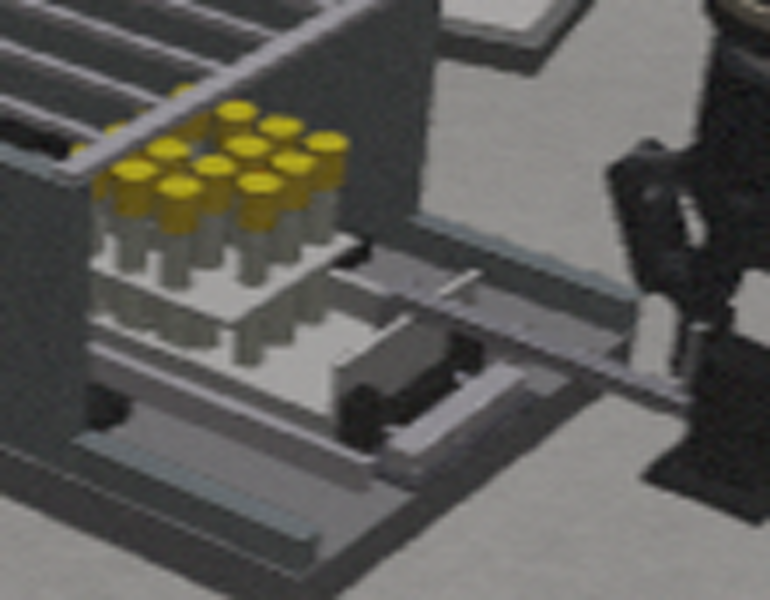

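View pics/w6.png

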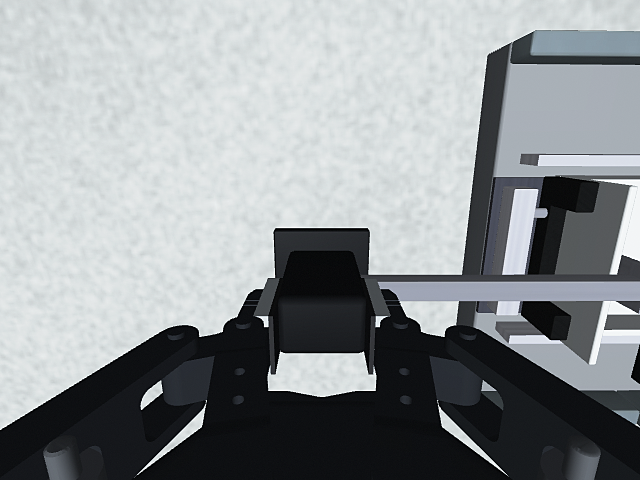

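Emit:
{"api": "apply_moves", "payload": {
  "series": [
    [[0,0,0],[0,0,0.004],2],
    [[0.05,0,0],[0,0,0.004],2],
    [[0.1,0,0],[0,0,0.003],2],
    [[0.15,0,0],[0,0,0],2],
    [[0.2,0,0],[0,0,0],2]
  ]
}}

```text
time_s: 17.62
position: [434.7, -172.5, 103.7]
ee_rot: [[0.997, -0.001, 0.082], [-0.082, -0.0, 0.997], [-0.001, -1.0, -0.0]]
force: [-0.4, 0.4, -1.1]
width: 0.374
```

Emit:
{"api": "apply_moves", "payload": {
  "series": [
    [[0.25,0,0],[0,0,0],2],
    [[0.3,0,0],[0,0,0],2],
    [[0.3,0,0],[0,0,0],2],
    [[0,0,0],[0,0,0],2]
  ]
}}

```text
time_s: 18.12
position: [443.3, -173.1, 103.3]
ee_rot: [[0.997, -0.003, 0.082], [-0.082, -0.0, 0.997], [-0.003, -1.0, -0.0]]
force: [-0.2, 1.1, -1.0]
width: 0.377
```

Emit:
{"api": "apply_moves", "payload": {
  "series": [
    [[0,-0.8,0],[0,0,0],2],
    [[0,-1.5,0],[0,0,0],2],
    [[0,-2,0],[0,0,0],2],
    [[0,-2,0],[0,0,0],2],
    [[0,0,0],[0,0,0],2]
  ]
}}

```text
time_s: 18.75
position: [443.3, -173.1, 170.1]
ee_rot: [[0.997, -0.002, 0.082], [-0.082, -0.0, 0.997], [-0.002, -1.0, -0.0]]
force: [0.4, 0.5, -2.7]
width: 0.372
```

```bash
python3 -c "
from h import *
plan(494,256,160,9)
p,d=robot.snapshot('side'); cv2.imwrite('pics/side7.png',p)
cv2.imwrite('pics/side7c.png',cv2.resize(p[150:250,320:430],None,fx=7,fy=6,interpolation=2))"
```

```text
t 18.75 pos [ 443.3 -173.1  170.1] F [ 0.4  0.5 -2.7] M [0.   0.01 0.  ] w 0.3715535651656562 yaw -4.69 tilt y [-0.002 -0.    -1.   ]
shift tool cm [ 1.55  0.98 43.18]
turn [ 0.    -0.239 -0.002] then shift [11.72  1.01 41.59]
```

View pics/side7c.png

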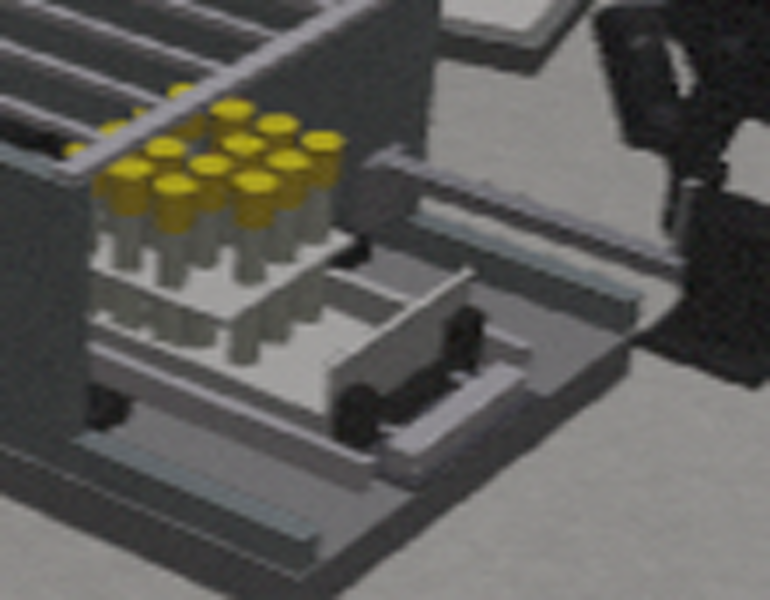

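Emit:
{"api": "apply_moves", "payload": {
  "series": [
    [[0,0,3],[0,0,0],2],
    [[0,0,4.5],[0,0,0],2],
    [[0,0,4.7],[0,0,0],2],
    [[0,0,4.7],[0,0,0],2],
    [[0,0,4.7],[0,0,0],2],
    [[0,0,4.7],[0,0,0],2],
    [[0,0,4.7],[0,0,0],2],
    [[0,0,4.7],[0,0,0],2],
    [[0,0,4.3],[0,0,0],2],
    [[0,0,2.9],[0,0,0],2]
  ]
}}

```text
time_s: 20.05
position: [475.0, 265.9, 159.8]
ee_rot: [[0.996, -0.013, 0.086], [-0.086, -0.002, 0.996], [-0.012, -1.0, -0.003]]
force: [-0.2, -1.0, -1.6]
width: 0.37
```

```bash
python3 -c "
from h import *
plan(495.6,253,80,9.2)"
```

```text
t 20.05 pos [475.  265.9 159.8] F [-0.2 -1.  -1.6] M [-0.04 -0.01  0.01] w 0.3703246492075905 yaw -4.95 tilt y [-0.013 -0.002 -1.   ]
shift tool cm [ 2.26  7.95 -1.08]
turn [ 0.001 -0.247 -0.013] then shift [ 1.83  7.98 -1.6 ]
```

Emit:
{"api": "apply_moves", "payload": {
  "series": [
    [[0,0,0],[0,-0.12,-0.006],2],
    [[0,0,0],[0,-0.12,-0.006],2],
    [[0.9,2,-0.8],[0,0,0],2],
    [[0.9,2.5,-0.8],[0,0,0],2],
    [[0,2,0],[0,0,0],2],
    [[0,0,0],[0,0,0],2]
  ]
}}

```text
time_s: 20.8
position: [492.6, 253.8, 86.6]
ee_rot: [[0.986, -0.007, -0.165], [0.165, -0.005, 0.986], [-0.008, -1.0, -0.004]]
force: [-0.3, 0.3, -1.2]
width: 0.376
```

```bash
python3 -c "
from h import *
plan(495.6,253,45,9.2)
p,d=robot.snapshot('side'); cv2.imwrite('pics/side8.png',p)"
```

```text
t 20.8 pos [492.6 253.8  86.6] F [-0.3  0.3 -1.2] M [ 0.02 -0.01  0.01] w 0.37606914663372315 yaw 9.5 tilt y [-0.007 -0.005 -1.   ]
shift tool cm [ 0.32  4.16 -0.12]
turn [ 0.004  0.005 -0.008] then shift [ 0.29  4.16 -0.13]
```

View pics/side8.png

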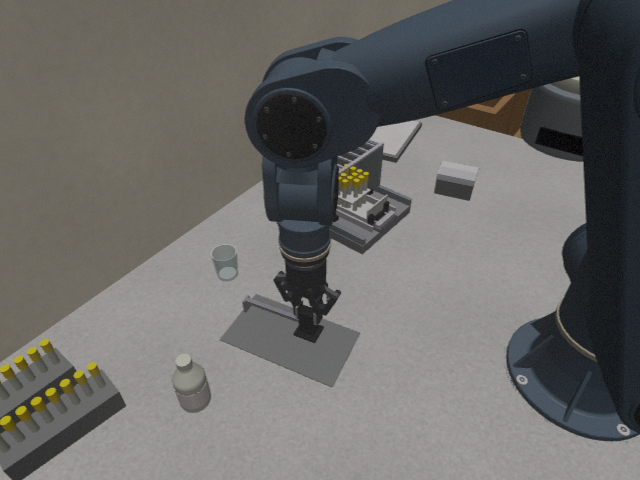

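Emit:
{"api": "apply_moves", "payload": {
  "series": [
    [[0,1.5,0],[0.004,0,-0.008],2],
    [[0,1.5,0],[0,0,0],2],
    [[0,0.6,0],[0,0,0],2],
    [[0,0.2,0],[0,0,0],2],
    [[0,0,0],[0,0,0],2]
  ]
}}

```text
time_s: 21.48
position: [494.3, 255.1, 50.8]
ee_rot: [[0.986, 0.004, -0.166], [0.166, 0.003, 0.986], [0.005, -1.0, 0.002]]
force: [0.7, -0.5, -1.7]
width: 0.372
```

```bash
python3 -c "
from h import *
plan(495.6,253,44,9.2)"
```

```text
t 21.475 pos [494.3 255.1  50.8] F [ 0.7 -0.5 -1.7] M [ 0.01  0.06 -0.01] w 0.3724028062695466 yaw 9.53 tilt y [ 0.004  0.003 -1.   ]
shift tool cm [ 0.09  0.68 -0.23]
turn [-0.002  0.006  0.005] then shift [ 0.1   0.68 -0.23]
```

Emit:
{"api": "apply_moves", "payload": {
  "series": [
    [[0,0.4,0],[0,0,0.004],2],
    [[0,0.1,0],[0,0,0],2],
    [[0,0.1,0],[0,0,0],2],
    [[0,0,0],[0,0,0],2]
  ]
}}

```text
time_s: 21.98
position: [494.8, 255.4, 45.1]
ee_rot: [[0.986, 0.001, -0.166], [0.166, 0.002, 0.986], [0.001, -1.0, 0.002]]
force: [0.3, 0.5, -2.2]
width: 0.377
```

Emit:
{"api": "apply_moves", "payload": {
  "series": [
    [[0,0.1,0],[0,0,0],2]
  ]
}}

```text
time_s: 22.1
position: [494.9, 255.4, 44.2]
ee_rot: [[0.986, 0.001, -0.166], [0.166, 0.002, 0.986], [0.002, -1.0, 0.002]]
force: [0.3, 0.2, -1.6]
width: 0.376
```

Emit:
{"api": "apply_moves", "payload": {
  "series": [
    [[0,0.06,0],[0,0,0],2]
  ]
}}

```text
time_s: 22.22
position: [494.9, 255.5, 44.0]
ee_rot: [[0.986, 0.001, -0.166], [0.166, 0.003, 0.986], [0.002, -1.0, 0.002]]
force: [-4.6, -1.8, 13.5]
width: 0.374
```

Emit:
{"api": "apply_moves", "payload": {
  "series": [
    [[0,0.05,0],[0,0,0],2]
  ]
}}

```text
time_s: 22.35
position: [494.9, 255.5, 44.0]
ee_rot: [[0.986, 0.002, -0.166], [0.166, 0.003, 0.986], [0.002, -1.0, 0.002]]
force: [-3.3, -1.2, 10.5]
width: 0.371
```

Down on the mat. Release slowly, then open and rise.

Emit:
{"api": "apply_moves", "payload": {
  "series": [
    [[0,0,0],[0,0,0],3.4],
    [[0,0,0],[0,0,0],4.5],
    [[0,0,0],[0,0,0],5.5],
    [[0,0,0],[0,0,0],6.5],
    [[0,0,0],[0,0,0],6.5]
  ],
  "squeeze": 20
}}

```text
time_s: 22.98
position: [495.1, 255.6, 44.2]
ee_rot: [[0.986, 0.002, -0.166], [0.166, 0.003, 0.986], [0.003, -1.0, 0.003]]
force: [-0.0, -1.3, -0.1]
width: 0.764
```

```bash
python3 -c "
from h import *
plan(494.9,255.5,44,9.2)
p,d=robot.snapshot('wrist'); cv2.imwrite('pics/w9.png',p)"
```

```text
t 22.975 pos [495.1 255.6  44.2] F [-0.  -1.3 -0.1] M [-0.05  0.04  0.01] w 0.7640219451913446 yaw 9.54 tilt y [ 0.002  0.003 -1.   ]
shift tool cm [-0.02  0.02 -0.01]
turn [-0.003  0.006  0.003] then shift [-0.02  0.02 -0.01]
```

View pics/w9.png

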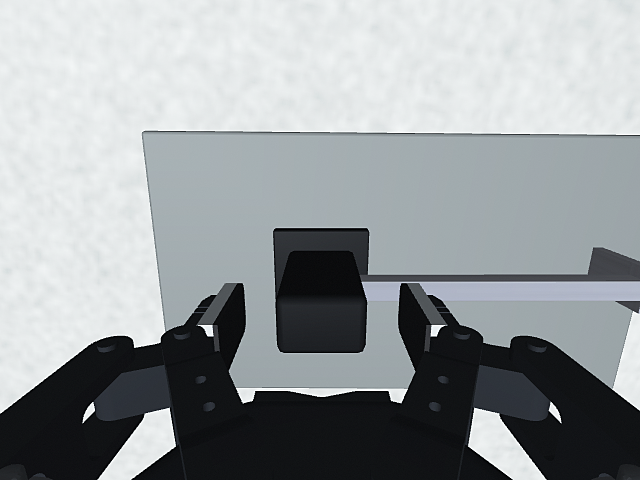

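Fingers are clear of the handle; rising.

Emit:
{"api": "apply_moves", "payload": {
  "series": [
    [[0,-1.5,0],[0,0,0],7],
    [[0,-3,0],[0,0,0],7],
    [[0,-5,0],[0,0,0],8],
    [[0,-5,0],[0,0,0],8],
    [[0,0,-5],[0,0,0],8],
    [[0,0,-5],[0,0,0],8],
    [[0,0,0],[0,0,0],8]
  ]
}}

```text
time_s: 23.9
position: [512.2, 154.4, 200.9]
ee_rot: [[0.986, 0.008, -0.168], [0.167, 0.004, 0.986], [0.008, -1.0, 0.003]]
force: [-0.4, 0.5, -0.6]
width: 0.938
```

```bash
python3 - <<'E'
from h import *
plan(494.9,255.5,180,9.2)
s=robot.read_state()
p,d=robot.snapshot('wrist'); cv2.imwrite('pics/w10.png',p); P=(s['position'],s['ee_rot'])
p2,d=robot.snapshot('side'); cv2.imwrite('pics/side10.png',p2)
cv2.imwrite('pics/side10c.png',cv2.resize(p2[130:400,170:490],None,fx=2.2,fy=2.2,interpolation=2))
np.savez('pics/w10p.npz',p=P[0],R=P[1])
E
```

```text
t 23.9 pos [512.2 154.4 200.9] F [-0.4  0.5 -0.6] M [0.04 0.01 0.01] w 0.9376905188218333 yaw 9.64 tilt y [ 0.008  0.004 -1.   ]
shift tool cm [-0.02  2.12 10.25]
turn [-0.003  0.008  0.008] then shift [-0.09  2.09 10.26]
```

View pics/w10.png

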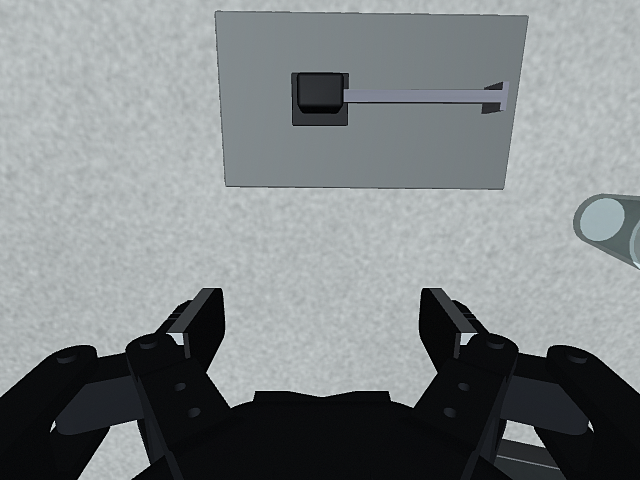

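View pics/side10c.png

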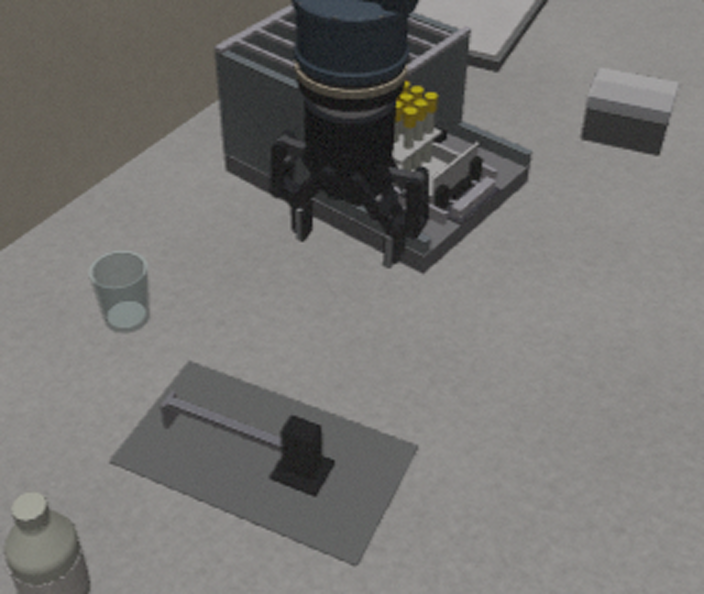

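```bash
python3 - <<'E'
from h import *
I={k:cv2.imread(f'pics/side{k}.png') for k in (5,6,7,10)}
G={k:cv2.cvtColor(v,cv2.COLOR_BGR2GRAY).astype(np.float32) for k,v in I.items()}
def sh(a,b,r):
    x0,x1,y0,y1=r
    W=np.eye(2,3,dtype=np.float32)
    try:
        cc,W=cv2.findTransformECC(G[a][y0:y1,x0:x1],G[b][y0:y1,x0:x1],W,cv2.MOTION_TRANSLATION,(3,200,1e-6),None,3)
        return W[:,2].round(2),round(cc,3)
    except Exception as e: return 'fail'
R={'tubes':(333,372,163,205),'lipnear':(365,380,198,218),'bayedge(fixed)':(325,365,215,245)}
for a,b in [(6,7),(6,10),(7,10)]:
    for n,r in R.items(): print(a,b,n,sh(a,b,r))
# px per mm along lane near rack
c=robot.get_calibration('side');K=c['camera_matrix'];Ti=np.linalg.inv(c['T'])
def pr(p):
    q=Ti@np.append(p,1);return np.array([K[0,2]+K[0,0]*q[0]/-q[2],K[1,2]+K[1,1]*q[1]/q[2]])
print('px for 10mm',pr([640,-190,90])-pr([630,-189.15,90]))
E
```

```text
6 7 tubes (array([-0.53, -0.23], dtype=float32), 0.983)
6 7 lipnear (array([-1.04, -0.14], dtype=float32), 0.958)
6 7 bayedge(fixed) (array([-0.01,  0.02], dtype=float32), 0.999)
6 10 tubes (array([0.43, 0.74], dtype=float32), 0.431)
6 10 lipnear (array([-1.04, -0.15], dtype=float32), 0.953)
6 10 bayedge(fixed) (array([1.21, 0.53], dtype=float32), 0.406)
7 10 tubes fail
7 10 lipnear (array([-0.  , -0.02], dtype=float32), 0.999)
7 10 bayedge(fixed) (array([1.35, 0.51], dtype=float32), 0.422)
px for 10mm [-2.94794263 -1.31217867]
```

```bash
python3 -c "
from h import *
plan(430.5,-172.3,160,-4.7)"
```

```text
t 24.0 pos [511.8 156.7 200.4] F [-0.6  0.2 -0.1] M [0.05 0.02 0.01] w 0.9353685487080604 yaw 9.76 tilt y [ 0.007  0.005 -1.   ]
shift tool cm [-13.62   3.82 -31.06]
turn [-0.005  0.252  0.007] then shift [ -5.4    4.04 -33.46]
```

Emit:
{"api": "apply_moves", "payload": {
  "series": [
    [[-3,0,-3],[0,0.1,0],8],
    [[-3,0,-4],[0,0.12,0.007],8],
    [[0,0,-4.5],[0,0.03,0],8],
    [[0,0,-4.5],[0,0,0],8],
    [[0,0,-4.5],[0,0,0],8],
    [[0,0,-4.5],[0,0,0],8],
    [[0,0,-4.5],[0,0,0],8],
    [[0,0,-3],[0,0,0],8],
    [[0,0,0],[0,0,0],8]
  ]
}}

```text
time_s: 25.12
position: [440.4, -174.6, 200.4]
ee_rot: [[0.997, 0.002, 0.074], [-0.074, 0.006, 0.997], [0.001, -1.0, 0.007]]
force: [-0.1, 0.2, 0.3]
width: 0.938
```

```bash
python3 -c "
from h import *
plan(430.5,-172.3,104.3,-4.7)"
```

```text
t 25.125 pos [ 440.4 -174.6  200.4] F [-0.1  0.2  0.3] M [-0.    0.01  0.06] w 0.9383762524310014 yaw -4.23 tilt y [ 0.002  0.006 -1.   ]
shift tool cm [-1.01  9.61  0.1 ]
turn [-0.007  0.008  0.001] then shift [-1.01  9.61  0.15]
```

Emit:
{"api": "apply_moves", "payload": {
  "series": [
    [[-1,2,0.1],[-0.007,0.008,0.001],8],
    [[0,4,0],[0,0,0],8],
    [[0,3,0],[0,0,0],8],
    [[0,0.6,0],[0,0,0],8],
    [[0,0,0],[0,0,0],8]
  ]
}}

```text
time_s: 25.75
position: [433.1, -167.4, 104.0]
ee_rot: [[0.997, 0.002, 0.076], [-0.076, -0.0, 0.997], [0.002, -1.0, 0.0]]
force: [-0.4, 0.3, -0.1]
width: 0.939
```

```bash
python3 -c "
from h import *
plan(430.5,-172.3,104.3,-4.7)
p,d=robot.snapshot('wrist'); cv2.imwrite('pics/w11.png',p)
q=cv2.imread('pics/w6.png')
a=[cv2.resize(x[140:380,470:640],None,fx=2.2,fy=2.2,interpolation=2) for x in (q,p)]
cv2.imwrite('pics/cmp.png',np.hstack(a))"
```

```text
t 25.75 pos [ 433.1 -167.4  104. ] F [-0.4  0.3 -0.1] M [-0.05  0.02 -0.  ] w 0.9389342606924315 yaw -4.34 tilt y [ 0.002 -0.    -1.   ]
shift tool cm [-0.23 -0.03 -0.5 ]
turn [-0.     0.006  0.002] then shift [-0.22 -0.03 -0.51]
```

View pics/cmp.png

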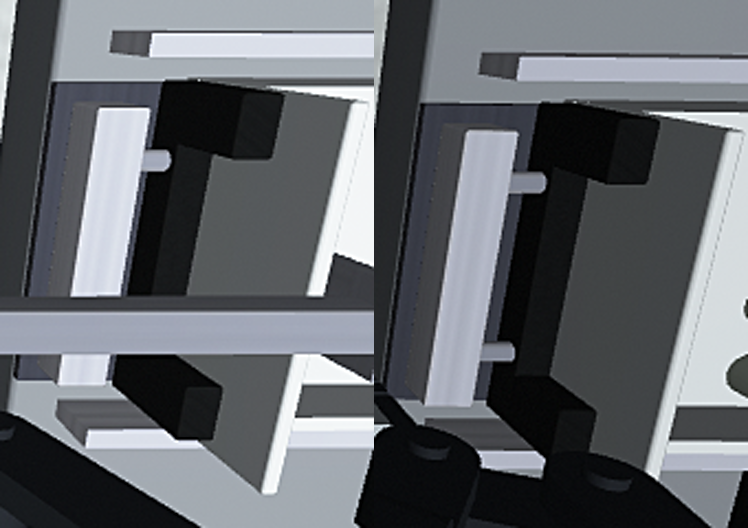

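Emit:
{"api": "apply_moves", "payload": {
  "series": [
    [[-0.27,-0.02,-0.52],[0,0.006,-0.01],8],
    [[0,0,0],[0,0,0],8]
  ]
}}

```text
time_s: 26.05
position: [431.2, -173.1, 106.3]
ee_rot: [[0.997, 0.016, 0.082], [-0.082, -0.002, 0.997], [0.016, -1.0, -0.001]]
force: [0.2, 0.1, -0.3]
width: 0.938
```

```bash
cat > cmp.py <<'E'
from h import *
import sys
plan(430.5,-172.3,104.3,-4.68)
p,d=robot.snapshot('wrist'); cv2.imwrite('pics/%s.png'%sys.argv[1],p)
q=cv2.imread('pics/w6.png')
a=[cv2.resize(x[165:275,480:600],None,fx=3.2,fy=5,interpolation=2) for x in (q,p)]
cv2.imwrite('pics/cmp_%s.png'%sys.argv[1],np.hstack(a))
E
python3 cmp.py w12
```

```text
t 26.05 pos [ 431.2 -173.1  106.3] F [ 0.2  0.1 -0.3] M [ 0.    0.01 -0.04] w 0.9376203902860497 yaw -4.69 tilt y [ 0.016 -0.002 -1.   ]
shift tool cm [-0.08  0.2   0.07]
turn [ 0.001 -0.     0.016] then shift [-0.07  0.2   0.07]
```

View pics/cmp_w12.png

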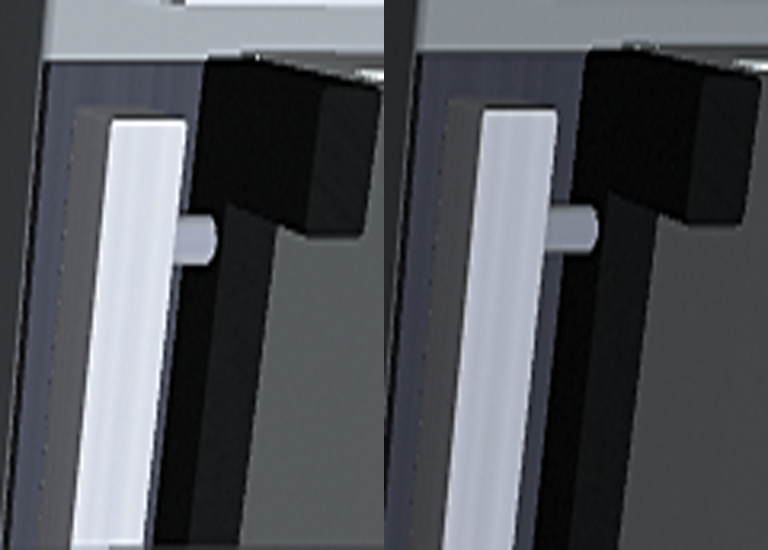

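Emit:
{"api": "apply_moves", "payload": {
  "series": [
    [[0,-3,0],[0,0,0],8],
    [[-1,-4,0],[0,0,0],8],
    [[0,-3,0],[0,0,0],8],
    [[0,0,0],[0,0,0],8]
  ]
}}

```text
time_s: 26.6
position: [419.3, -172.4, 210.2]
ee_rot: [[0.996, 0.017, 0.083], [-0.083, -0.002, 0.997], [0.017, -1.0, -0.001]]
force: [-0.2, 0.8, 0.2]
width: 0.935
```

```bash
python3 - <<'E'
from h import *
z=np.load("pics/w10p.npz");P=(z['p'],z['R'])
w=lambda u,v,h: world("wrist",u,v,z=np.array(float(h)),pose=P)
print('handle',np.mean([w(u,v,70) for u,v in [(298,74),(343,74),(343,107),(298,107)]],0).round(1))
m=[w(u,v,4) for u,v in [(216,11),(528,15),(503,189),(225,186)]];print('mat c',np.mean(m,0).round(1))
p,d=robot.snapshot('side');cv2.imwrite('pics/side13.png',p)
q=cv2.imread('pics/side0.png')
for n,(x0,x1,y0,y1) in {'bottle':(165,215,350,415),'beaker':(208,243,240,285),'tipbox':(430,485,157,202)}.items():
    print(n,np.abs(p[y0:y1,x0:x1].astype(int)-q[y0:y1,x0:x1]).mean().round(2))
cv2.imwrite('pics/side13c.png',cv2.resize(p[150:250,320:430],None,fx=7,fy=6,interpolation=2))
plan(0,0,0)
E
```

```text
handle [496.7 255.1  70. ]
mat c [540.6 258.7   4. ]
bottle 1.54
beaker 1.49
tipbox 22.48
t 26.65 pos [ 418.8 -172.2  209. ] F [ 0.   0.6 -0.1] M [0.   0.04 0.05] w 0.9370592766593984 yaw -4.76 tilt y [ 0.016 -0.002 -1.   ]
shift tool cm [-43.49  20.22  13.7 ]
```

View pics/side13c.png

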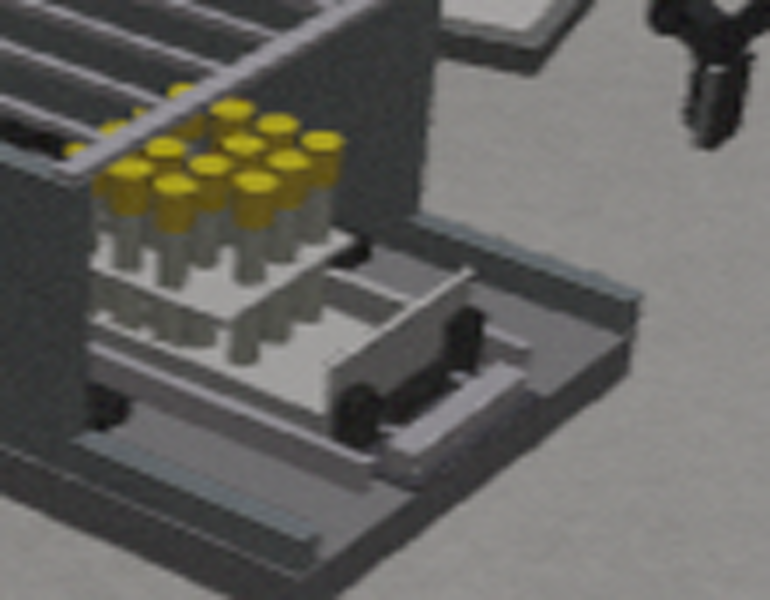

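```bash
python3 - <<'E'
from h import *
a=cv2.imread('pics/side0.png');b=cv2.imread('pics/side10.png')
print('tipbox s0 vs s10',np.abs(a[157:202,430:485].astype(int)-b[157:202,430:485]).mean())
print(robot.hand_in())
E
```

```text
tipbox s0 vs s10 1.6712457912457912
the job is handed in; nothing more can be done
None
```

I drew the rack out with the hook, put the hook back on its mat and handed the job in at about 26.7 s. No verdict was reported.

**Pull:** I gripped the handle, dropped the claw behind the lip and drew the rack with 3 to 5 N. When it met the pad, the pull rose to 12.9 N at most in the readings taken, well under 20 N, and I held it near there for about 0.6 s. The tool moved about 2.5 mm after the first rise in force, so I put the pad's compression at roughly 2 mm.

**Hook:** After unhooking, I stood the hook upright with its handle at about (497, 255) mm. That is roughly 44 mm along and 4 mm across from the mat's centre. I opened the fingers and moved the arm clear; the wrist force read near zero.

**Bottle, tip box and beaker:** Their image patches matched the starting picture. The tip box patch differed in the very last picture, most likely because the gripper was in front of it. It matched in the one before, after the hook was parked.

**What I could not confirm:** The rack's contact with the pad is judged only from pictures and force readings. When I released it, the pad sprang back about 1.6 to 1.8 mm, and the rack about the same. I estimate 0.1 to 0.8 mm of compression is left, so contact above 0.2 N is likely. That leftover was not measured directly.

During the final press the hook also pulled up on the lip with about 7 N. The pictures showed no clear tipping.

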